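# Pack one set of trimmed caps

## Task

Pack one set of trimmed black caps in the plywood tray: the large round, the square, the oblong and the small round cap, each down flat and upright in the white well of its own shape and size. Two look-alikes still carry their moulding stub; they are not part of the set, so leave them where they lie.

Things in the scene. Friction and masses are not known exactly. Their poses are not given: they have to be found in the camera images.
- round_cap: Trimmed large round black plastic cap: clean disc, 46 mm diameter, 28 mm high, with a grey spot on its flat top and no stub. Loose, flat on the bench (z = 0), any yaw. Origin: centre of its underside, z up. The six black caps are spread to the right (-y) of the tray, centres at least 90 mm apart.
- square_cap: Trimmed square black plastic cap: 40 x 40 mm (along its x and y), 28 mm high, grey spot on top, no stub. Loose, flat on the bench (z = 0), any yaw. Origin: centre of its underside, z up.
- long_cap: Trimmed oblong black plastic cap: 64 mm along its x, 32 mm along its y, 28 mm high, grey spot on top; the only oblong one. Loose, flat on the bench (z = 0), any yaw. Origin: centre of its underside, z up.
- small_cap: Trimmed small round black plastic cap: 28 mm diameter, 28 mm high, grey spot on top; the only small one. Loose, flat on the bench (z = 0), any yaw. Origin: centre of its underside, z up.
- untrimmed_round: Untrimmed look-alike, not to be packed: the same large round cap (46 mm diameter, 28 mm high) with its T-shaped moulding stub still on: an 8 mm high, 9 mm wide bar out of its side along its +x, ending 48 mm from the centre in a 26 mm wide cross-piece. Loose, flat on the bench (z = 0), any yaw. Origin: centre of the round part's underside, z up.
- untrimmed_square: Untrimmed look-alike, not to be packed: the same square cap (40 x 40 mm, 28 mm high) with its T-shaped moulding stub still on: an 8 mm high, 9 mm wide bar out of its +x side, ending 45 mm from the centre in a 26 mm wide cross-piece. Loose, flat on the bench (z = 0), any yaw. Origin: centre of the square part's underside, z up.
- round_well: Large round white well, 66 mm inside diameter, for the large round cap. The four wells stand two by two in any arrangement, 100 mm between centres, square to the tray's sides. White plastic, fixed in the tray; 12 mm high, floor 4 mm thick, walls 3 mm. Origin: centre of its underside, z up; x and y along the tray's sides. Underside 6 mm, floor 10 mm, rim 18 mm above the bench.
- square_well: Square white well, 60 x 60 mm inside, for the square cap. The tray: plywood, 216 x 216 mm, 12 mm high, fixed to the robot's left, turned a little. White plastic, fixed in the tray; 12 mm high, floor 4 mm thick, walls 4 mm. Origin: centre of its underside, z up; x and y square to its walls. Underside 6 mm, floor 10 mm, rim 18 mm above the bench.
- long_well: Oblong white well, 84 mm inside along its x and 52 mm along its y, for the oblong cap. White plastic, fixed in the tray; 12 mm high, floor 4 mm thick, walls 4 mm. Origin: centre of its underside, z up; x along its length, y across. Underside 6 mm, floor 10 mm, rim 18 mm above the bench.
- small_well: Small round white well, 48 mm inside diameter, for the small round cap. Other loose things, up to 70 mm high, stand at x above 0.70; a screwdriver lies far left. White plastic, fixed in the tray; 12 mm high, floor 4 mm thick, walls 3 mm. Origin: centre of its underside, z up; x and y along the tray's sides. Underside 6 mm, floor 10 mm, rim 18 mm above the bench.
Mind the look-alikes: they are no part of the job. Leave any green look-alike of the long_cap alone.

How it is judged:
By the outcome, as a careful person would: the job done as asked, in the order asked, and still so for the second after the job is handed in, with the robot touching nothing.
It also fails if it takes over 90 s, if anything falls off the work surface, if the arm or the gripper's body presses on something with over 40 N, if the wrist force passes 120 N, or if a joint passes its speed limit or range.

## Robot

A 6-joint arm with a two-finger parallel gripper is mounted at the origin on the work surface. World frame = base frame: x ahead of the robot, y to its left, z up, the work surface at z = 0. Lengths are in m, angles in rad, forces in N, time in s.
With the tool pointing down it reaches from about 0.35 to 0.775 m from the base axis. Payload 7.3 kg.
Tool frame: the origin (TCP) lies at the very end of the fingers, on their centre line; the grasp point (between the pads) lies 19 mm behind it; z points along the fingers, y is the line along which they close (so a half turn about z gives the same grasp; the last joint's range is limited). The gripper opens to 92 mm and grips with 3 to 60 N. Pads are 19 mm wide; open, the fingers measure 130 mm over their backs; the gripper's body (75 mm by 190 mm) begins 47 mm behind the grasp point.
Start: joints at [-1.265, 0.342, 1.524, -0, 1.275, -0.146], TCP at [0.229, -0.472, 0.227] pointing down, gripper open.
Joint ranges: [-2.53, 2.53], [-0.77, 2.02], [0.04, 2.7], [-1, 4.14], [0.28, 2.66], [-3.11, 3.11]. Speed limits (rad/s): [2.57, 2.57, 3.14, 3.14, 3.14, 3.14].

## Interface

Orientations are given as [roll, pitch, yaw] about the fixed x, y, z axes, in that order (R = Rz(yaw) Ry(pitch) Rx(roll)).
In Python, from cell import observe, read_camera, get_calibration, hand_in, search_frame gives the robot as it stands.
- The arm moves only by the tool step_arm, never from a script. Its argument "commands" is a list of rows, each an object with "translation": the shift along the tool's x, y, z in mm, a list of three; "roll": the turn about the tool's z in rad. In form: [{"translation": [x, y, z], "roll": roll}, ...]. A call has 1 to 20 rows; each row shifts and turns the commanded pose from where the row before left it, along the tool's axes as they then stand; what a row does not reach is not made up. A row lasts 1/12 s, in which the tool goes at most 41.7 mm and 7.16 degrees, less where a joint would pass 70% of its speed; a pose out of reach is approached as far as the arm can. A call is refused whole if a number of a shift passes 41.7 or a number of a turn 0.125, either way. A call with a gripper value outside its range is refused whole. "fingers" is the opening, from 0 (shut) to 1 (fully open), set as the call begins (left out, the last holds). The fingers move at their own pace and stop on an object; "grip_force" is the grip in N (left out, the last holds). Time passes only in rows, so rows that do not move let the fingers close. It gives the time, the measured TCP pose, the force, the opening and the grip force at its end, in the units of the state.
- observe(): the state, without advancing time (a new reading comes with each control period).
- read_camera(name): name is "scene" or "side" or "wrist"; returns the picture (420x560x3 uint8, red, green, blue); there is no depth.
- get_calibration(name): a dict with "camera_matrix" (3x3 intrinsics, pixels), "world_from_camera" (4x4, takes a point from camera to world coordinates). Camera axes: x right, y up, looking along -z (the intrinsics and any distortion apply to the point x, -y, -z); pixel columns grow to the right and rows downward; lengths in m; the calibration is good to about 2 mm. A picture is of the moment at which its call begins: read the wrist's pose just before it. get_calibration takes no time and is no camera call; for the wrist camera it gives the pose at the moment of the call.
- hand_in(): hands the job in; it is judged then, once.
Trained networks look in the newest picture that a camera, given by its name, has taken for a name from the list of things; names that differ only in an ending like _2 or _b are one class to them, and where a whole thing is asked for, a point or a joint stands for the part that bears it (a point fixed in the world has none). Each returns a list of dicts, best first, with "confidence" (0 to 1); they miss things now and then, are a little off and sometimes report something else, mostly with a low value. They report only what shows in the picture. A call takes as long as a camera call. They do not tell look-alikes from the thing itself.
- search_frame(camera, name): "at" ([x, y, z] in m, in world coordinates, good to about 4 mm: the middle of the surface that is visible of it).
The state is a dict: "time": time; "qpos": joint angles; "qvel": joint speeds; "joint_efforts": joint torques, N m; "tool_pos": TCP position; "tool_rot": TCP orientation; "contact_force": force on the tool from outside, world axes, zero at the start; "torque": the same for the moment, N m; "opening": finger opening in m; "grip_force": force on a finger pad.
Only numpy, scipy, OpenCV 4.12 (cv2) and the standard library are available. Lean on these libraries where they do the work, as an engineer would, in place of code of your own. Each camera call takes 0.05 s, during which the arm holds its last target. There are 200 camera calls.

## Working session

There is one attempt and no reset: what is moved stays moved. The work goes in short steps, Python scripts to look and compute and a tool call to move; the robot and the scene stay as the last step left them, time stands still between calls to the robot, and variables do not carry over. Pictures are saved under pics/ and viewed, at most 14 in all, crops included, and the job is handed in when it is done.

Besides the shell and the picture viewer there is one more tool, called after "Request:" as a command line: name --argument value ..., lists and objects as JSON in quotes. step_arm: Moves the arm, as the interface text tells. Its arguments: {"type":"object","properties":{"commands":{"type":"array"},"fingers":{"type":"number"},"grip_force":{"type":"number"}},"required":["commands"]}

```bash
ls; mkdir -p pics; python3 - <<'E'
from cell import *
import cv2,numpy as np
for c in ["scene","side"]:
    im=read_camera(c); cv2.imwrite(f"pics/{c}0.png",im[:,:,::-1])
    k=get_calibration(c); print(c,np.round(k["camera_matrix"],1).tolist(),np.round(k["world_from_camera"],3).tolist(), [q for q in k if q not in("camera_matrix","world_from_camera")])
    if c=="scene":
        for n in ["round_cap","square_cap","long_cap","small_cap","untrimmed_round","untrimmed_square","round_well","square_well","long_well","small_well"]:
            print(n,[(np.round(d["at"],3).tolist(),round(d["confidence"],2)) for d in search_frame(c,n)])
s=observe();print(s["time"],s["tool_pos"],s["tool_rot"])
E
```

```text
pics
scene [[535.1, 0.0, 288.3], [0.0, 535.1, 208.4], [0.0, 0.0, 1.0]] [[-0.885, -0.359, 0.297, 0.985], [0.466, -0.657, 0.593, 0.742], [-0.017, 0.663, 0.748, 1.025], [0.0, 0.0, 0.0, 1.0]] []
round_cap [([0.448, -0.069, 0.024], 0.79), ([0.603, -0.072, 0.026], 0.56)]
square_cap [([0.45, -0.204, 0.026], 0.49)]
long_cap [([0.541, -0.39, 0.025], 0.79), ([0.589, -0.179, 0.028], 0.74), ([0.593, 0.026, 0.029], 0.72), ([0.696, -0.184, 0.026], 0.59)]
small_cap []
untrimmed_round [([0.601, -0.069, 0.026], 0.56)]
untrimmed_square [([0.591, -0.305, 0.025], 0.58)]
round_well [([0.442, 0.203, 0.01], 0.9)]
square_well [([0.569, 0.259, 0.01], 0.91)]
long_well [([0.53, 0.167, 0.011], 0.58)]
small_well [([0.475, 0.294, 0.008], 0.61)]
side [[408.9, 0.0, 282.0], [0.0, 408.9, 209.1], [0.0, 0.0, 1.0]] [[0.988, 0.087, -0.127, 0.442], [-0.153, 0.665, -0.731, -0.838], [0.02, 0.742, 0.67, 0.74], [0.0, 0.0, 0.0, 1.0]] []
0.6 [ 0.22922577 -0.47231887  0.22675552] [3.14148963e+00 1.74718063e-05 4.51760499e-01]
```

View pics/scene0.png

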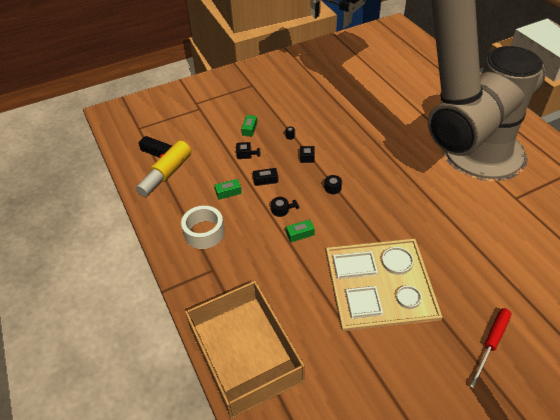

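View pics/side0.png

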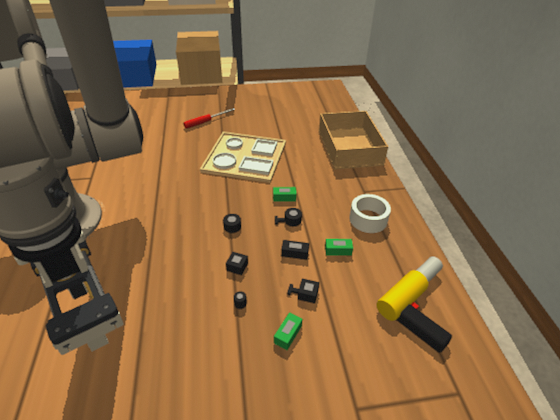

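The scene view shows these black candidates:
- Large round (333,184), with its stubbed look-alike at (280,206).
- Square (307,153), with its stubbed look-alike at (243,150).
- Black oblong (265,176).
- Small round (290,132).
- Green oblongs at (249,125), (228,188) and (300,230), to be left alone.

The wells are oblong (355,264), round (397,260), square (364,302) and small (408,297). I choose the stubless black ones and check them in a close crop.

```bash
cat > h.py <<'E'
from cell import *
import cv2,numpy as np
from scipy.spatial.transform import Rotation as R
def px2w(k,uv,z):
    K=k["camera_matrix"];T=np.array(k["world_from_camera"])
    uv=np.atleast_2d(uv).astype(float)
    d=np.linalg.inv(K)@np.c_[uv,np.ones(len(uv))].T
    d=T[:3,:3]@(d*np.array([[1],[-1],[-1]]))
    o=T[:3,3:]; return (o+d*((z-o[2])/d[2])).T
def rectify(im,k,x0,x1,y0,y1,z,s=0.5e-3):
    "top view at height z: col = (y1-y)/s, row=(x1-x)/s"
    T=np.linalg.inv(k["world_from_camera"]);K=np.array(k["camera_matrix"])
    yy=np.arange(y1,y0,-s);xx=np.arange(x1,x0,-s)
    X,Y=np.meshgrid(xx,yy,indexing="ij")
    P=T[:3,:3]@np.stack([X.ravel(),Y.ravel(),np.full(X.size,z)])+T[:3,3:]
    p=K@(P*np.array([[1],[-1],[-1]]));p=(p[:2]/p[2]).astype(np.float32)
    return cv2.remap(im,p[0].reshape(X.shape),p[1].reshape(X.shape),cv2.INTER_LINEAR)
E
python3 - <<'E'
from h import *
im=read_camera("scene");k=get_calibration("scene")
cv2.imwrite("pics/crop.png",cv2.resize(im[100:240,210:360,::-1],None,fx=4,fy=4,interpolation=cv2.INTER_CUBIC))
P=px2w(k,[(333,180),(307,150),(265,174),(290,129),(355,264),(397,260),(364,302),(408,297)],0.028)
print(np.round(P,3).tolist())
w=get_calibration("wrist");print(np.round(w["world_from_camera"],3).tolist(),np.round(w["camera_matrix"],0).tolist())
s=observe();T=np.eye(4);T[:3,:3]=R.from_euler("xyz",s["tool_rot"]).as_matrix();T[:3,3]=s["tool_pos"]
print(np.round(np.linalg.inv(T)@w["world_from_camera"],3).tolist())
E
```

```text
[[0.44, -0.079, 0.028], [0.444, -0.213, 0.028], [0.586, -0.184, 0.028], [0.443, -0.314, 0.028], [0.534, 0.175, 0.028], [0.444, 0.211, 0.028], [0.571, 0.268, 0.028], [0.481, 0.303, 0.028]]
[[0.436, 0.859, 0.269, 0.302], [-0.9, 0.416, 0.131, -0.437], [0.001, -0.299, 0.954, 0.384], [0.0, 0.0, 0.0, 1.0]] [[347.0, 0.0, 278.0], [0.0, 347.0, 212.0], [0.0, 0.0, 1.0]]
[[-0.001, 0.954, 0.299, 0.081], [1.0, 0.001, -0.001, 0.0], [-0.001, 0.299, -0.954, -0.157], [0.0, 0.0, 0.0, 1.0]]
```

View pics/crop.png

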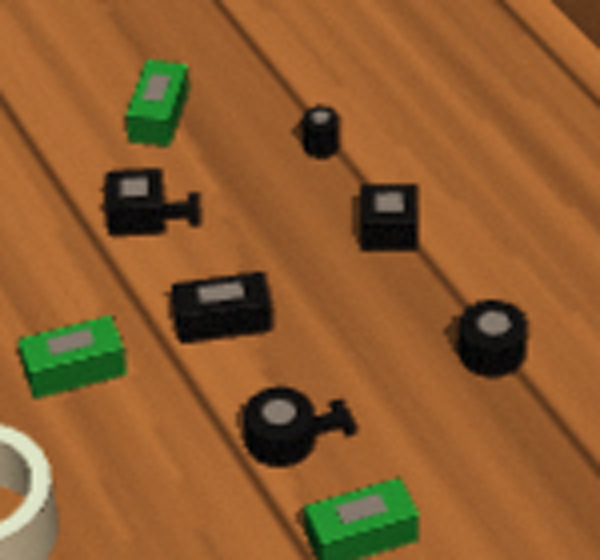

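The crop confirms it: the clean caps are small (320,130), square (388,217), oblong (222,307) and round (492,338). The T stubs are on the objects at (135,203) and (280,425). Next I take a wrist view from above.

Request:
step_arm --commands '[{"translation":[23,-14,-6],"roll":0},{"translation":[23,-14,-6],"roll":0},{"translation":[23,-14,-6],"roll":0},{"translation":[23,-14,-6],"roll":0},{"translation":[23,-14,-6],"roll":0},{"translation":[23,-14,-6],"roll":0},{"translation":[23,-14,-6],"roll":0},{"translation":[23,-14,-6],"roll":0},{"translation":[23,-14,-6],"roll":0},{"translation":[23,-14,-6],"roll":0},{"translation":[23,-14,-6],"roll":0},{"translation":[20,-14,-6],"roll":0},{"translation":[0,0,0],"roll":0.113},{"translation":[0,0,0],"roll":0.113},{"translation":[0,0,0],"roll":0.113},{"translation":[0,0,0],"roll":0.113},{"translation":[0,0,0],"roll":0},{"translation":[0,0,0],"roll":0}]' --fingers 1

```text
time: 2.15
tool_pos: [0.4015, -0.202, 0.2988]
tool_rot: [3.141, -0.0, 0.003]
contact_force: [-0.3, 0.2, 0.4]
opening: 0.0918
grip_force: 0.0
```

```bash
python3 - <<'E'
from h import *
s=observe();print(s["time"],s["tool_pos"],s["tool_rot"],np.abs(s["qvel"]).max())
k=get_calibration("wrist");im=read_camera("wrist")
np.save("w.npy",im)
top=rectify(im,k,0.35,0.70,-0.45,0.05,0.028,1e-3)
cv2.imwrite("pics/w1.png",im[:,:,::-1])
g=top.max(2)
m=(g<70).astype(np.uint8); m=cv2.morphologyEx(m,cv2.MORPH_CLOSE,np.ones((15,15)))
cv2.imwrite("pics/top1.png",np.vstack([top[:,:,::-1],cv2.cvtColor(m*255,cv2.COLOR_GRAY2BGR)])[:600])
for c in cv2.findContours(m,cv2.RETR_EXTERNAL,cv2.CHAIN_APPROX_NONE)[0]:
    if cv2.contourArea(c)>300:
        (cx,cy),(w,h),a=cv2.minAreaRect(c); print("x %.3f y %.3f"%(.70-cy*1e-3,.05-cx*1e-3),round(w),round(h),round(a,1))
E
```

```text
2.15 [ 0.40146805 -0.20196752  0.29875653] [ 3.14146267e+00 -6.63488798e-05  3.21180406e-03] 0.01980853299564067
x 0.446 y -0.315 25 30 90.0
x 0.445 y -0.084 43 49 68.2
x 0.447 y -0.216 40 39 27.8
x 0.623 y -0.200 154 499 90.0
```

View pics/top1.png

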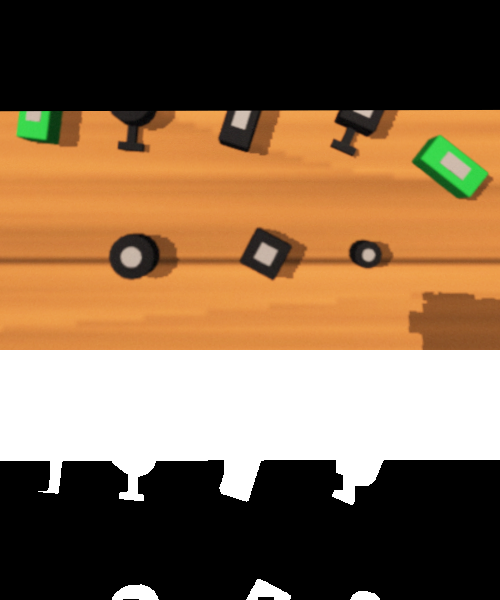

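The spot centres on the cap tops (z 28 mm) put the round cap at (.443,-.081), the square at (.446,-.216) with yaw -28°, and the small cap at (.445,-.318). These agree with the scene camera within about 4 mm. I pick the round cap first.

Request:
step_arm --commands '[{"translation":[5,-15,26],"roll":0},{"translation":[5,-15,26],"roll":0},{"translation":[5,-15,26],"roll":0},{"translation":[5,-15,26],"roll":0},{"translation":[5,-15,26],"roll":0},{"translation":[5,-15,26],"roll":0},{"translation":[5,-15,26],"roll":0},{"translation":[6,-16,26],"roll":0},{"translation":[0,0,18],"roll":0},{"translation":[0,0,18],"roll":0},{"translation":[0,0,18],"roll":0},{"translation":[0,0,15],"roll":0},{"translation":[0,0,10],"roll":0},{"translation":[0,0,0],"roll":0},{"translation":[0,0,0],"roll":0}]' --fingers 0.85

```text
time: 3.45
tool_pos: [0.4424, -0.0811, 0.0115]
tool_rot: [-3.141, 0.001, 0.001]
contact_force: [-0.1, -0.0, 0.1]
opening: 0.0781
grip_force: 0.0
```

Request:
step_arm --commands '[{"translation":[0,0,0],"roll":0},{"translation":[0,0,0],"roll":0},{"translation":[0,0,0],"roll":0},{"translation":[0,0,0],"roll":0},{"translation":[0,0,0],"roll":0},{"translation":[0,0,0],"roll":0}]' --fingers 0 --grip_force 25

```text
time: 3.95
tool_pos: [0.4427, -0.0811, 0.012]
tool_rot: [3.141, -0.001, -0.0]
contact_force: [0.1, 0.2, 2.7]
opening: 0.0451
grip_force: 25.0
```

Request:
step_arm --commands '[{"translation":[0,0,-20],"roll":0},{"translation":[0,0,-20],"roll":0},{"translation":[0,0,-20],"roll":0},{"translation":[0,0,-20],"roll":0},{"translation":[0,-24,-14],"roll":0},{"translation":[0,-24,-14],"roll":0},{"translation":[0,-24,-14],"roll":0},{"translation":[0,-24,-14],"roll":0},{"translation":[0,-24,-14],"roll":0},{"translation":[0,-24,-14],"roll":0},{"translation":[0,-24,-14],"roll":0},{"translation":[0,-24,-14],"roll":0},{"translation":[0,-24,-14],"roll":0},{"translation":[0,-24,-14],"roll":0},{"translation":[0,-24,-14],"roll":0},{"translation":[0,-24,-14],"roll":0},{"translation":[0,0,0],"roll":0},{"translation":[0,0,0],"roll":0}]'

```text
time: 5.45
tool_pos: [0.4425, 0.2078, 0.26]
tool_rot: [3.142, -0.001, 0.002]
contact_force: [0.5, -0.5, 0.1]
opening: 0.0452
grip_force: 25.0
```

```bash
python3 - <<'E'
from h import *
s=observe();print(s["time"],s["tool_pos"],s["tool_rot"][2])
k=get_calibration("wrist");im=read_camera("wrist")
top=rectify(im,k,0.32,0.66,0.06,0.42,0.018,1e-3)
for n in ["round_well","square_well","long_well","small_well"]:
    print(n,[(np.round(d["at"],3).tolist(),round(d["confidence"],2)) for d in search_frame("wrist",n)[:2]])
hsv=cv2.cvtColor(top,cv2.COLOR_RGB2HSV)
m=((hsv[:,:,1]<50)&(hsv[:,:,2]>120)).astype(np.uint8)
m=cv2.morphologyEx(m,cv2.MORPH_CLOSE,np.ones((7,7)))
for c in cv2.findContours(m,cv2.RETR_EXTERNAL,cv2.CHAIN_APPROX_NONE)[0]:
    if cv2.contourArea(c)>500:
        (cx,cy),(w,h),a=cv2.minAreaRect(c); print("x %.3f y %.3f"%(.66-cy*1e-3,.42-cx*1e-3),round(w),round(h),round(a,1))
cv2.imwrite("pics/tray.png",np.hstack([top[:,:,::-1],cv2.cvtColor(m*255,cv2.COLOR_GRAY2BGR)]))
E
```

```text
5.45 [0.44246789 0.20781928 0.25998407] 0.002304839801845038
round_well [([0.442, 0.2, 0.014], 0.67)]
square_well [([0.569, 0.261, 0.009], 0.71)]
long_well [([0.535, 0.164, 0.011], 0.79)]
small_well []
x 0.437 y 0.200 71 71 45.0
x 0.473 y 0.293 52 53 90.0
x 0.530 y 0.164 60 92 21.3
x 0.566 y 0.257 68 68 21.3
```

View pics/tray.png

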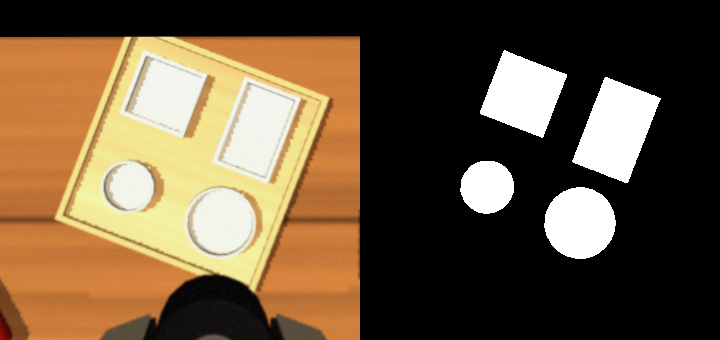

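All four wells measured at rim height fit the 100 mm grid:
- round (.438,.201)
- small (.473,.293)
- oblong (.530,.164), with its long axis at -21.3°
- square (.566,.257)

I place the round cap.

Request:
step_arm --commands '[{"translation":[-1,1,22],"roll":0},{"translation":[-1,1,22],"roll":0},{"translation":[-1,1,22],"roll":0},{"translation":[-1,1,22],"roll":0},{"translation":[-1,1,22],"roll":0},{"translation":[0,1,22],"roll":0},{"translation":[0,1,22],"roll":0},{"translation":[0,0,22],"roll":0},{"translation":[0,0,22],"roll":0},{"translation":[0,0,16],"roll":0},{"translation":[0,0,12],"roll":0},{"translation":[0,0,7],"roll":0},{"translation":[0,0,4],"roll":0},{"translation":[0,0,0],"roll":0},{"translation":[0,0,0],"roll":0}]'

```text
time: 6.95
tool_pos: [0.4379, 0.1998, 0.023]
tool_rot: [-3.142, -0.001, -0.001]
contact_force: [0.6, -0.7, -0.6]
opening: 0.0449
grip_force: 25.0
```

Request:
step_arm --commands '[{"translation":[0,0,0],"roll":0},{"translation":[0,0,0],"roll":0},{"translation":[0,0,0],"roll":0},{"translation":[0,0,0],"roll":0}]' --fingers 0.7

```text
time: 7.28
tool_pos: [0.4377, 0.2, 0.023]
tool_rot: [-3.142, -0.001, -0.0]
contact_force: [0.1, 0.2, 0.7]
opening: 0.0633
grip_force: 0.0
```

Request:
step_arm --commands '[{"translation":[0,0,-20],"roll":0},{"translation":[0,0,-25],"roll":0},{"translation":[0,0,-25],"roll":0},{"translation":[0,0,-25],"roll":0},{"translation":[0,0,-25],"roll":0},{"translation":[1,32,0],"roll":0},{"translation":[1,32,0],"roll":0},{"translation":[1,32,0],"roll":0},{"translation":[1,32,0],"roll":0},{"translation":[1,32,0],"roll":0},{"translation":[1,32,0],"roll":0},{"translation":[1,32,0],"roll":0},{"translation":[1,32,0],"roll":0},{"translation":[0,32,0],"roll":0},{"translation":[0,32,0],"roll":0},{"translation":[0,32,0],"roll":0},{"translation":[0,32,0],"roll":0},{"translation":[0,32,0],"roll":0}]'

```text
time: 8.78
tool_pos: [0.4452, -0.2176, 0.1429]
tool_rot: [3.141, -0.0, -0.0]
contact_force: [0.7, -0.2, 0.2]
opening: 0.0646
grip_force: 0.0
```

Request:
step_arm --commands '[{"translation":[0,0,10],"roll":0.121},{"translation":[0,0,10],"roll":0.121},{"translation":[0,0,10],"roll":0.121},{"translation":[0,0,10],"roll":0.121},{"translation":[0,0,0],"roll":0}]' --fingers 0.85

```text
time: 9.2
tool_pos: [0.4444, -0.2155, 0.1011]
tool_rot: [-3.141, 0.003, -0.489]
contact_force: [-0.6, 0.8, 0.7]
opening: 0.0778
grip_force: 0.0
```

Request:
step_arm --commands '[{"translation":[1,0,20],"roll":0},{"translation":[0,0,20],"roll":0},{"translation":[0,0,20],"roll":0},{"translation":[0,0,19],"roll":0},{"translation":[0,0,12],"roll":0},{"translation":[0,0,0],"roll":0},{"translation":[0,0,0],"roll":0}]'

```text
time: 9.78
tool_pos: [0.4464, -0.2164, 0.0119]
tool_rot: [-3.142, 0.001, -0.481]
contact_force: [0.2, -0.0, 0.2]
opening: 0.0779
grip_force: 0.0
```

Request:
step_arm --commands '[{"translation":[0,0,0],"roll":0},{"translation":[0,0,0],"roll":0},{"translation":[0,0,0],"roll":0},{"translation":[0,0,0],"roll":0},{"translation":[0,0,0],"roll":0},{"translation":[0,0,0],"roll":0}]' --fingers 0 --grip_force 25

```text
time: 10.28
tool_pos: [0.4465, -0.2166, 0.012]
tool_rot: [3.141, -0.001, -0.484]
contact_force: [0.6, 0.7, -0.0]
opening: 0.042
grip_force: 0.2
```

Request:
step_arm --commands '[{"translation":[0,0,0],"roll":0},{"translation":[0,0,0],"roll":0},{"translation":[0,0,-20],"roll":0},{"translation":[0,0,-30],"roll":0},{"translation":[0,0,-30],"roll":0},{"translation":[-7,-30,-20],"roll":0},{"translation":[-7,-32,0],"roll":0},{"translation":[-7,-32,0],"roll":0},{"translation":[-7,-32,0],"roll":0},{"translation":[-7,-32,0],"roll":0},{"translation":[-8,-32,0],"roll":0},{"translation":[-8,-32,0],"roll":0},{"translation":[-8,-32,0],"roll":0},{"translation":[-8,-32,0],"roll":0},{"translation":[-8,-32,0],"roll":0},{"translation":[-8,-32,0],"roll":0},{"translation":[-8,-32,0],"roll":0},{"translation":[-8,-32,0],"roll":0},{"translation":[-8,-32,0],"roll":0},{"translation":[-8,-29,0],"roll":0}]'

```text
time: 11.95
tool_pos: [0.5657, 0.2594, 0.1114]
tool_rot: [3.141, 0.0, -0.484]
contact_force: [1.0, -0.7, -0.6]
opening: 0.0398
grip_force: 25.0
```

Request:
step_arm --commands '[{"translation":[0,0,0],"roll":-0.112},{"translation":[0,0,0],"roll":0},{"translation":[0,0,0],"roll":0}]'

```text
time: 12.2
tool_pos: [0.5652, 0.2573, 0.1111]
tool_rot: [3.141, 0.001, -0.374]
contact_force: [-0.0, 0.7, -0.3]
opening: 0.0396
grip_force: 25.0
```

Request:
step_arm --commands '[{"translation":[1,0,25],"roll":0},{"translation":[0,0,25],"roll":0},{"translation":[0,0,20],"roll":0},{"translation":[0,0,12],"roll":0},{"translation":[0,0,7],"roll":0},{"translation":[0,0,0],"roll":0},{"translation":[0,0,0],"roll":0}]'

```text
time: 12.78
tool_pos: [0.5672, 0.2566, 0.0233]
tool_rot: [-3.141, -0.001, -0.374]
contact_force: [-0.2, 0.8, -0.5]
opening: 0.0399
grip_force: 25.0
```

Request:
step_arm --commands '[{"translation":[0,0,0],"roll":0},{"translation":[0,0,0],"roll":0},{"translation":[0,0,0],"roll":0},{"translation":[0,0,0],"roll":0}]' --fingers 0.62

```text
time: 13.12
tool_pos: [0.5669, 0.2572, 0.0231]
tool_rot: [-3.141, -0.001, -0.372]
contact_force: [1.1, 0.3, -0.2]
opening: 0.056
grip_force: 0.0
```

Request:
step_arm --commands '[{"translation":[0,0,-20],"roll":0},{"translation":[0,0,-25],"roll":0},{"translation":[0,0,-30],"roll":0},{"translation":[11,30,-7],"roll":0},{"translation":[11,30,-7],"roll":0},{"translation":[11,30,-7],"roll":0},{"translation":[11,30,-7],"roll":0},{"translation":[11,30,-7],"roll":0},{"translation":[11,30,-7],"roll":0},{"translation":[11,30,-7],"roll":0},{"translation":[11,30,-7],"roll":0},{"translation":[11,30,-7],"roll":0},{"translation":[11,30,-7],"roll":0},{"translation":[11,30,-7],"roll":0},{"translation":[11,28,-7],"roll":0},{"translation":[11,28,-7],"roll":0},{"translation":[11,27,-7],"roll":0},{"translation":[0,0,0],"roll":0},{"translation":[0,0,0],"roll":0}]'

```text
time: 14.7
tool_pos: [0.5598, -0.185, 0.196]
tool_rot: [-3.142, -0.001, -0.375]
contact_force: [-0.3, -0.7, 0.6]
opening: 0.0572
grip_force: 0.0
```

```bash
python3 - <<'E'
from h import *
s=observe();print(s["time"],s["tool_pos"],s["tool_rot"][2])
k=get_calibration("wrist");im=read_camera("wrist")
top=rectify(im,k,0.40,0.70,-0.37,-0.04,0.028,1e-3)
hsv=cv2.cvtColor(top,cv2.COLOR_RGB2HSV)
m=((hsv[:,:,1]<60)&(hsv[:,:,2]>110)).astype(np.uint8)
for c in cv2.findContours(m,cv2.RETR_EXTERNAL,cv2.CHAIN_APPROX_NONE)[0]:
    if cv2.contourArea(c)>80:
        (cx,cy),(w,h),a=cv2.minAreaRect(c); print("x %.3f y %.3f"%(.70-cy*1e-3,-.04-cx*1e-3),round(w,1),round(h,1),round(a,1))
cv2.imwrite("pics/top2.png",np.hstack([top[:,:,::-1],cv2.cvtColor(m*255,cv2.COLOR_GRAY2BGR)]))
E
```

```text
14.7 [ 0.55981476 -0.18501961  0.19599446] -0.3750113043002552
x 0.445 y -0.318 13.0 12.0 90.0
x 0.587 y -0.192 15.4 29.6 17.5
x 0.595 y -0.314 18.4 18.2 24.0
x 0.602 y -0.078 20.5 21.2 45.0
x 0.690 y -0.197 13.9 22.3 8.1
```

View pics/top2.png

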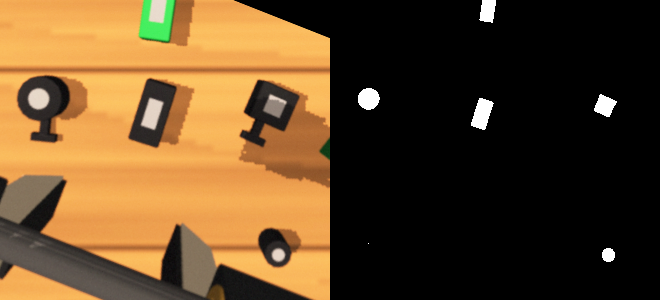

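The view shows the black oblong at (152,112), centre (.587,-.192) and yaw -17.5°. The small cap is confirmed at (.445,-.318). I pick the oblong.

Request:
step_arm --commands '[{"translation":[14,-2,15],"roll":0},{"translation":[14,-1,20],"roll":0},{"translation":[0,0,25],"roll":-0.07},{"translation":[0,0,30],"roll":0},{"translation":[0,0,30],"roll":0},{"translation":[0,0,25],"roll":0},{"translation":[0,0,20],"roll":0},{"translation":[0,0,12],"roll":0},{"translation":[0,0,7],"roll":0},{"translation":[0,0,0],"roll":0},{"translation":[0,0,0],"roll":0}]'

```text
time: 15.67
tool_pos: [0.5877, -0.1907, 0.0125]
tool_rot: [3.141, -0.001, -0.302]
contact_force: [-0.3, 0.3, -0.4]
opening: 0.0567
grip_force: 0.0
```

Request:
step_arm --commands '[{"translation":[0,0,0],"roll":0},{"translation":[0,0,0],"roll":0},{"translation":[0,0,0],"roll":0},{"translation":[0,0,0],"roll":0},{"translation":[0,0,0],"roll":0},{"translation":[0,0,0],"roll":0},{"translation":[0,0,0],"roll":0}]' --fingers 0 --grip_force 25

```text
time: 16.25
tool_pos: [0.5873, -0.1912, 0.0124]
tool_rot: [3.141, -0.001, -0.302]
contact_force: [-1.5, 0.0, 4.4]
opening: 0.0317
grip_force: 25.0
```

Request:
step_arm --commands '[{"translation":[0,0,-20],"roll":0},{"translation":[0,0,-30],"roll":0},{"translation":[0,0,-30],"roll":0},{"translation":[0,0,-20],"roll":0},{"translation":[-13,-27,0],"roll":0},{"translation":[-13,-27,0],"roll":0},{"translation":[-13,-27,0],"roll":0},{"translation":[-13,-27,0],"roll":0},{"translation":[-13,-27,0],"roll":0},{"translation":[-13,-27,0],"roll":0},{"translation":[-13,-27,0],"roll":0},{"translation":[-13,-27,0],"roll":0},{"translation":[-14,-27,0],"roll":0},{"translation":[-14,-27,0],"roll":0},{"translation":[-14,-26,0],"roll":0},{"translation":[-14,-26,0],"roll":0},{"translation":[0,0,0],"roll":0.07},{"translation":[0,0,0],"roll":0},{"translation":[0,0,0],"roll":0}]'

```text
time: 17.83
tool_pos: [0.53, 0.164, 0.1114]
tool_rot: [3.141, 0.0, -0.37]
contact_force: [-0.1, -0.2, -0.1]
opening: 0.0318
grip_force: 25.0
```

Request:
step_arm --commands '[{"translation":[0,0,25],"roll":0},{"translation":[0,0,25],"roll":0},{"translation":[0,0,20],"roll":0},{"translation":[0,0,12],"roll":0},{"translation":[0,0,7],"roll":0},{"translation":[0,0,0],"roll":0},{"translation":[0,0,0],"roll":0}]'

```text
time: 18.42
tool_pos: [0.5306, 0.1631, 0.0227]
tool_rot: [3.142, -0.0, -0.373]
contact_force: [0.5, 0.7, 0.3]
opening: 0.032
grip_force: 25.0
```

Request:
step_arm --commands '[{"translation":[0,0,0],"roll":0},{"translation":[0,0,0],"roll":0},{"translation":[0,0,0],"roll":0},{"translation":[0,0,0],"roll":0}]' --fingers 0.52

```text
time: 18.75
tool_pos: [0.5304, 0.164, 0.023]
tool_rot: [-3.141, -0.001, -0.372]
contact_force: [-0.2, -0.8, 1.2]
opening: 0.0476
grip_force: 0.0
```

Request:
step_arm --commands '[{"translation":[0,0,-20],"roll":0},{"translation":[0,0,-30],"roll":0},{"translation":[0,0,-30],"roll":0},{"translation":[6,30,-20],"roll":0},{"translation":[6,30,0],"roll":0},{"translation":[6,30,0],"roll":0},{"translation":[6,30,0],"roll":0},{"translation":[6,30,0],"roll":0},{"translation":[6,30,0],"roll":0},{"translation":[6,30,0],"roll":0},{"translation":[6,30,0],"roll":0},{"translation":[6,30,0],"roll":0},{"translation":[6,30,0],"roll":0},{"translation":[6,30,0],"roll":0},{"translation":[6,30,0],"roll":0},{"translation":[6,30,0],"roll":0},{"translation":[6,30,0],"roll":0},{"translation":[6,30,0],"roll":0},{"translation":[6,30,0],"roll":0},{"translation":[0,0,0],"roll":0}]'

```text
time: 20.42
tool_pos: [0.4443, -0.3232, 0.123]
tool_rot: [3.139, -0.002, -0.376]
contact_force: [0.3, -1.1, 0.5]
opening: 0.0478
grip_force: 0.0
```

Request:
step_arm --commands '[{"translation":[0,0,30],"roll":0},{"translation":[0,0,28],"roll":0},{"translation":[0,0,0],"roll":0}]' --fingers 0.65

```text
time: 20.67
tool_pos: [0.4425, -0.3155, 0.0604]
tool_rot: [-3.138, 0.008, -0.372]
contact_force: [-1.7, 1.3, -0.3]
opening: 0.0588
grip_force: 0.0
```

Request:
step_arm --commands '[{"translation":[0,0,0],"roll":0},{"translation":[0,0,20],"roll":0},{"translation":[0,0,15],"roll":0},{"translation":[0,0,10],"roll":0},{"translation":[0,0,7],"roll":0},{"translation":[0,0,0],"roll":0},{"translation":[0,0,0],"roll":0}]'

```text
time: 21.25
tool_pos: [0.4455, -0.3183, 0.0135]
tool_rot: [3.141, -0.001, -0.372]
contact_force: [0.6, 0.4, 0.5]
opening: 0.0595
grip_force: 0.0
```

Request:
step_arm --commands '[{"translation":[0,0,0],"roll":0},{"translation":[0,0,0],"roll":0},{"translation":[0,0,0],"roll":0},{"translation":[0,0,0],"roll":0},{"translation":[0,0,0],"roll":0},{"translation":[0,0,0],"roll":0},{"translation":[0,0,0],"roll":0}]' --fingers 0 --grip_force 20

```text
time: 21.83
tool_pos: [0.4451, -0.3182, 0.0129]
tool_rot: [3.141, -0.0, -0.372]
contact_force: [-0.9, 1.4, 1.5]
opening: 0.0273
grip_force: 20.0
```

Request:
step_arm --commands '[{"translation":[0,0,-20],"roll":0},{"translation":[0,0,-30],"roll":0},{"translation":[0,0,-30],"roll":0},{"translation":[0,0,-20],"roll":0},{"translation":[-10,-29,0],"roll":0},{"translation":[-10,-29,0],"roll":0},{"translation":[-10,-29,0],"roll":0},{"translation":[-10,-29,0],"roll":0},{"translation":[-10,-29,0],"roll":0},{"translation":[-10,-29,0],"roll":0},{"translation":[-10,-29,0],"roll":0},{"translation":[-10,-29,0],"roll":0},{"translation":[-10,-29,0],"roll":0},{"translation":[-10,-29,0],"roll":0}]'

```text
time: 23.0
tool_pos: [0.4571, -0.0101, 0.1128]
tool_rot: [3.142, -0.0, -0.372]
contact_force: [0.5, -0.6, 0.1]
opening: 0.0272
grip_force: 20.0
```

Request:
step_arm --commands '[{"translation":[-10,-29,0],"roll":0},{"translation":[-10,-29,0],"roll":0},{"translation":[-10,-29,0],"roll":0},{"translation":[-10,-29,0],"roll":0},{"translation":[-10,-29,0],"roll":0},{"translation":[-10,-29,0],"roll":0},{"translation":[-9,-29,0],"roll":0},{"translation":[-9,-29,0],"roll":0},{"translation":[-9,-29,0],"roll":0},{"translation":[-9,-29,0],"roll":0},{"translation":[0,0,0],"roll":0},{"translation":[0,0,0],"roll":0}]'

```text
time: 24.0
tool_pos: [0.4729, 0.2946, 0.1123]
tool_rot: [3.141, 0.0, -0.369]
contact_force: [-0.1, -0.5, -0.0]
opening: 0.0274
grip_force: 20.0
```

Request:
step_arm --commands '[{"translation":[0,1,25],"roll":0},{"translation":[0,0,25],"roll":0},{"translation":[0,0,20],"roll":0},{"translation":[0,0,12],"roll":0},{"translation":[0,0,7],"roll":0},{"translation":[0,0,0],"roll":0},{"translation":[0,0,0],"roll":0}]'

```text
time: 24.58
tool_pos: [0.4733, 0.2917, 0.0238]
tool_rot: [3.141, -0.0, -0.373]
contact_force: [0.9, 0.6, -0.5]
opening: 0.0272
grip_force: 20.0
```

Request:
step_arm --commands '[{"translation":[0,0,0],"roll":0},{"translation":[0,0,0],"roll":0},{"translation":[0,0,0],"roll":0},{"translation":[0,0,0],"roll":0}]' --fingers 0.48

```text
time: 24.92
tool_pos: [0.4732, 0.2926, 0.0241]
tool_rot: [-3.141, -0.001, -0.372]
contact_force: [-0.6, -0.8, 0.3]
opening: 0.0434
grip_force: 0.0
```

Request:
step_arm --commands '[{"translation":[0,0,-15],"roll":0},{"translation":[0,0,-25],"roll":0},{"translation":[-5,0,-25],"roll":0},{"translation":[-5,0,-25],"roll":0},{"translation":[-5,5,-25],"roll":0},{"translation":[-5,5,-25],"roll":0},{"translation":[-5,5,-25],"roll":0},{"translation":[-5,5,-25],"roll":0},{"translation":[-5,5,-25],"roll":0},{"translation":[-5,5,-20],"roll":0},{"translation":[0,0,0],"roll":0},{"translation":[0,0,0],"roll":0}]'

```text
time: 25.92
tool_pos: [0.425, 0.2794, 0.2598]
tool_rot: [-3.14, -0.002, -0.372]
contact_force: [-0.0, 0.1, -0.5]
opening: 0.0445
grip_force: 0.0
```

```bash
python3 - <<'E'
from h import *
k=get_calibration("wrist");im=read_camera("wrist")
top=rectify(im,k,0.34,0.66,0.06,0.40,0.038,1e-3)
cv2.imwrite("pics/fin.png",cv2.resize(top[:,:,::-1],None,fx=1.6,fy=1.6))
hsv=cv2.cvtColor(top,cv2.COLOR_RGB2HSV)
s=read_camera("scene");cv2.imwrite("pics/fin2.png",cv2.resize(s[80:340,200:450,::-1],None,fx=2.2,fy=2.2))
E
```

```text
(no output)
```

View pics/fin.png

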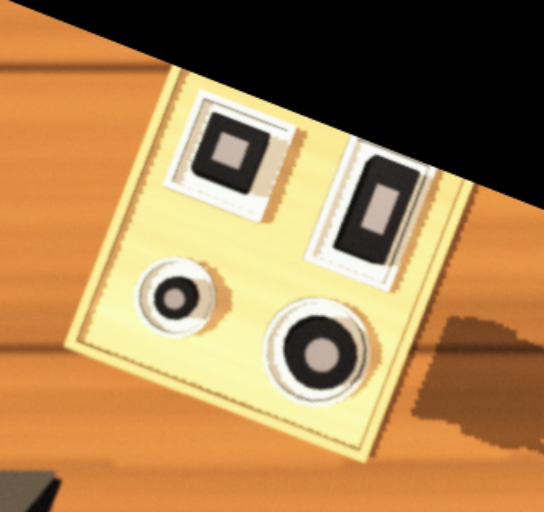

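View pics/fin2.png

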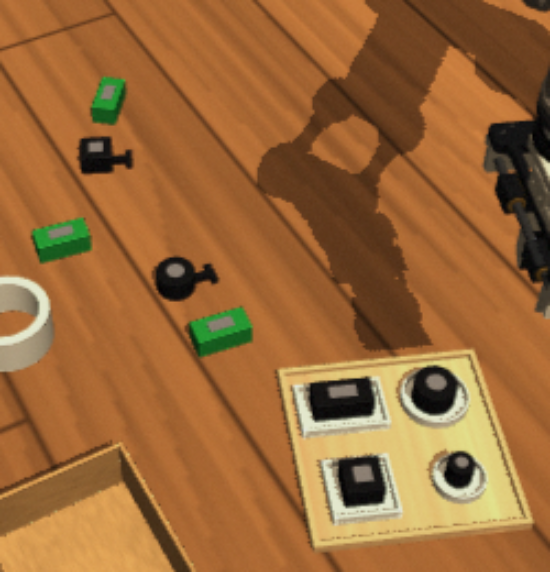

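The wrist view shows each cap flat and upright in its own well: square (230,150), oblong (378,208), small (175,298), round (320,352). The look-alikes and green blocks are undisturbed and the gripper is clear, so I hand in.

```bash
python3 -c "from cell import *;print(hand_in())"
```

```text
the job is handed in; nothing more can be done
None
```

The four trimmed caps (large round, square, oblong, small round) are each flat in their own wells, both stubbed look-alikes and the green blocks are where they were, and the job was handed in at about 26 s.

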